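# Clear a jammed cassette and trip the outlet switch

### The arm

A 6-joint arm with a two-finger parallel gripper is mounted at the origin on the work surface. World frame = base frame: x ahead of the robot, y to its left, z up, the work surface at z = 0. Lengths are in mm, angles in rad, forces in N, time in s.
With the tool pointing down it reaches from about 350 to 875 mm from the base axis. Payload 4.2 kg.
Tool frame: the origin (TCP) lies midway between the tips of the shut fingers; the grasp point (between the pads) lies 19 mm behind it; z points along the fingers, y is the direction in which the jaws open and shut (so a half turn about z gives the same grasp; the last joint's range is limited). The gripper opens to 85 mm and grips with 20 to 120 N. Pads are 22 mm wide; open, the fingers measure 114 mm over their backs; the gripper's body (76 mm by 85 mm) begins 54 mm behind the grasp point. The pads swing forward as they close: fully open they stand 13 mm farther back than shut.
Start: joints at [1.377, 0.385, 0.008, 0, -1.194, -0.259], TCP at [273.394, 562.01, 231.312] pointing down, gripper open.
Joint ranges: [-3.14, 3.14], [-1.21, 2.06], [-1.07, 1.41], [-3.16, 2.05], [-2.99, -0.16], [-3.1, 3.1]. Speed limits (rad/s): [2.79, 2.79, 3.14, 3.14, 3.14, 3.14].

### API

Orientations are given as a unit quaternion [x, y, z, w].
In Python, from bench import read_state, get_image, job_done, search_frame, regions_of gives the robot as it stands.
- The arm moves only by the tool servo_tool, never from a script. Its arguments are lists of equal length, an entry for each row: "turn": the turn, a rotation vector about the world's x, y, z in rad, a list of three; "dp": the shift along the world's x, y, z in m, a list of three; "fingers": the finger opening in m, from 0 to 0.0854. In form: {"turn": [[rx, ry, rz], ...], "dp": [[tx, ty, tz], ...], "fingers": [fingers, ...]}. A call has exactly 5 rows; each row shifts and turns the pose as measured when the row begins; what a row does not reach is not made up. A row lasts 1/8 s, in which the tool goes at most 62.5 mm and 10.7 degrees, less where a joint would pass 70% of its speed; a pose out of reach is approached as far as the arm can. A call is refused whole if a number of a shift passes 0.0625 or a number of a turn 0.188, either way. A call with a gripper value outside its range is refused whole. The fingers move at their own pace and stop on an object; the grip force is fixed at half the most. Time passes only in rows, so rows that do not move let the fingers close, or fill a call up. It gives the time, the measured TCP pose, the force and the opening at its end, in the units of the state.
- read_state(): the state, without advancing time (a new reading comes with each control period).
- get_image(name): name is "scene" or "top" or "wrist"; returns a dict with "img" (420x560x3 uint8, red, green, blue), "vfov" (degrees; the focal length in pixels is half the picture's height over the tangent of half this angle, whatever the lens; pixels are square), "cx", "cy" (the principal point, pixels), "world_from_camera" (4x4, takes a point from camera to world coordinates); the wrist camera has in their place "mount" (4x4, takes a point from camera to tool coordinates, whose origin is the TCP and whose axes are the flange's). Camera axes: x right, y down, z forward; pixel columns grow to the right and rows downward; lengths in mm; the calibration is good to about 2 mm. A picture is of the moment at which its call begins: read the wrist's pose just before it. There is no depth.
- job_done(): hands the job in, once; it reports no verdict.
Trained networks look in the newest picture that a camera, given by its name, has taken for a name from the list of things; names that differ only in an ending like _2 or _b are one class to them, and where a whole thing is asked for, a point or a joint stands for the part that bears it (a point fixed in the world has none). Each returns a list of dicts, best first, with "score" (0 to 1); they miss things now and then, are a little off and sometimes report something else, mostly with a low value. They report only what shows in the picture. A call takes as long as a camera call. They do not tell look-alikes from the thing itself.
- search_frame(query, camera): "box" ([left, top, width, height] in pixels, round what is visible of it).
- regions_of(query, camera): "region" (420x560 bool, what is visible of it) and "box" ([left, top, width, height] in pixels, round what is visible of it).
The state is a dict: "clock": time; "joints": joint angles; "joint_vel": joint speeds; "joint_efforts": joint torques, N m; "position": TCP position; "ee_rot": TCP orientation; "contact_force": force on the tool from outside, world axes, zero at the start; "wrist_torque": the same for the moment, N m; "gripper_width": finger opening in mm.
Only numpy, scipy, OpenCV 4.12 (cv2) and the standard library are available. Lean on these libraries where they do the work, as an engineer would, in place of code of your own. Each camera call takes 0.05 s, during which the arm holds its last target. There are 200 camera calls.

### The job

The orange cassette is jammed under the red lips at the bottom of the feeder's chute: nudge it back up the chute until it is free, lift it out and set it down flat, wax side up, in the empty blue tray without dropping it. Then push the red roller lever of the outlet limit switch over, away from the chute, until it clicks, hold it there for about half a second, and let it spring back. Leave everything else where it is.

Things in the scene. Friction and masses are not known exactly. Their poses are not given: they have to be found in the camera images.
- feeder: Cassette feeder, fixed. Origin on the table under the chute's middle; z up; its x axis points up the chute (horizontally), y across it. The chute slopes 12 degrees. At its upper end stands the white housing (170 mm wide, 130 mm high, 165 mm with the clear hopper on it), its face at local x = 140 mm.
- chute_mid (a point): Point on the chute floor's surface, mid-width, s = 0, 75 mm above the table. At s mm along the slope (positive uphill) the floor is at feeder x = 0.978 s, z = 75 + 0.208 s. Outlet end at s = -130. Above s = -35 the floor is a bare 34 mm wide rail without walls: the cassette overhangs it 10 mm on each side and can be gripped by its long edges. Friction holds a cassette anywhere on the slope.
- lips (a point): Point midway between the tops of the two red lips over the chute's lower part. Lips from s = -87 to -35 mm, undersides 16 mm and tops 20 mm above the floor, the open slot between them 40 mm wide. Under them (s = -100 to -35) a channel 58 mm wide between 5 mm walls, 16 mm high.
- gate (a point): Point on the chute floor midway between the two dark gate tabs, s = -97 to -104 mm, 12 mm high, that stop the cassette at its sides; the gap between them is 40 mm wide, through which fingertips can push the cassette's lower end uphill.
- cassette_center (a point): Middle of the jammed orange cassette's body, half-way up it. 60 g. Body 72 mm (its x, up the chute) x 54 mm (y) x 12 mm high (z); on it a cream wax block 44 x 30 x 10 mm high. At the start it lies on the chute floor at about s = -60 mm, under the lips, its lower end 1 mm from the gate tabs; it lifts out once its middle is above s = +1 mm (lower end past the lips).
- blue_tray: Empty blue tray, fixed, open top, 140 (x) x 150 (y) x 22 mm high, walls and floor 4 mm. Origin at the middle of its underside, z up. It may be at either tray place.
- green_tray: Green tray of the same size and shape holding the yellow and white cassettes, fixed; leave alone. Origin at the middle of its underside.
- switch: Blue limit switch on a 60 mm square foot, fixed, standing past the chute's outlet end. Origin at the middle of the foot's underside; z up; x is the direction in which the lever is pushed (roughly away from the chute). Blue housing 40 x 30 mm, top at 100 mm. The lever stands upright beside the housing, roller in the plane y = -29 mm, pivot (along y) at z = 85 mm.
- roller (a point): Centre of the red roller at the upper end of the switch lever, 60 mm above the pivot, 145 mm above the table at rest. Roller 20 mm in diameter, 12 mm wide (along the switch's y). Its own axes are the switch's axes at rest and tilt with the lever.
- switch_lever (a joint): Angle of the switch lever, rad: 0 = upright at rest, grows as the roller is pushed along the switch's +x. It clicks at 0.40 rad (roller moved 23 mm along x); hard stop at 0.90 rad (47 mm along x, roller then at 122 mm height). Spring: about 2 N at the roller to start, 4 N at the click, 6 N at the stop; it springs back when let go. Pushing on past the click does no harm.
- yellow_cassette: Yellow cassette lying in the green tray; leave alone. 72 x 54 x 22 mm with its wax.
- white_cassette: White cassette lying in the green tray; leave alone. 72 x 54 x 22 mm with its wax.
- reagent: Amber bottle, 60 mm in diameter, 130 mm high, at the back; leave alone.
- brush: Brush lying beside the trays; leave alone.
- staining_jar: Glass jar, 70 mm in diameter, 80 mm high, at the back; leave alone.
- cassette: The same orange cassette: origin at the middle of its underside, axes as above.
Things that resemble listed ones, but are neither listed nor needed, are in the scene too. Leave any pink look-alike of the cassette alone.

How it is judged (in metres and radians):
On the way, in this order (a step that is already met when the one before it is completed fails the run):
1. the orange cassette has been backed up the chute out from under the lips (x of cassette_center in the frame of feeder above -0.006 m), for 0.05 s.
2. the orange cassette lies flat in the blue tray, let go (x of cassette_center in the frame of blue_tray between -0.06 and 0.06 m and y of cassette_center in the frame of blue_tray between -0.065 and 0.065 m and height (world z) of cassette_center below 0.017 m and angle between cassette_center's own z axis and vertical below 0.15 rad and contact force between the fingers and cassette below 0.2 N), for 0.2 s.
3. the switch lever is held past its click (value of joint switch_lever above 0.4 rad), for 0.2 s.
At the end, for the whole second after the job is handed in: The orange cassette lies at rest in the blue tray, flat (within 0.15 rad), wax up, on the tray's floor; the switch lever has been held past its click (0.40 rad) for at least 0.2 s after that, and is back within 0.08 rad of upright (x of cassette_center in the frame of blue_tray between -0.06 and 0.06 m and y of cassette_center in the frame of blue_tray between -0.065 and 0.065 m and height (world z) of cassette_center below 0.017 m and angle between cassette_center's own z axis and vertical below 0.15 rad and value of joint switch_lever below 0.08 rad and linear speed of cassette below 0.02 m/s); the robot touches nothing.
It fails at once if the orange cassette is dropped or flung (faster than 0.85 m/s, a fall of about 35 mm, while not held) (linear speed of cassette above 0.85 m/s and contact force between the fingers and cassette below 0.05 N).
It fails at once if a bystander (other cassettes, bottle, brush, jar) is moved by more than 30 mm (distance of any of yellow_cassette, white_cassette, reagent, brush, staining_jar from where it was at the start of the episode above 0.03 m).
It also fails if it takes over 72 s, if anything falls off the work surface, if the arm or the gripper's body presses on something with over 40 N, if the wrist force passes 120 N, or if a joint passes its speed limit or range.

## Working session

There is one attempt and no reset: what is moved stays moved. The work goes in short steps, Python scripts to look and compute and a tool call to move; the robot and the scene stay as the last step left them, time stands still between calls to the robot, and variables do not carry over. Pictures are saved under pics/ and viewed, about 8 in all and at most 12, crops included, and the job is handed in when it is done.

Besides the shell and the picture viewer there is one more tool, called after "Emit:" as name(argument=value, ...) on one line, values as JSON. servo_tool: Moves the arm, as the interface text tells. Its arguments: {"type":"object","properties":{"turn":{"type":"array","items":{"type":"array","items":{"type":"number"}}},"dp":{"type":"array","items":{"type":"array","items":{"type":"number"}}},"fingers":{"type":"array","items":{"type":"number"}}},"required":["turn","dp","fingers"]}

```bash
mkdir -p pics; ls; cat > h.py <<'E'
import numpy as np, cv2
from bench import *
from scipy.spatial.transform import Rotation as R
def K(d):
    h=d["img"].shape[0]; return h/2/np.tan(np.radians(d["vfov"])/2)
def save(d,n,crop=None,s=1):
    im=d["img"][...,::-1]
    if crop: l,t,w,h=crop; im=im[t:t+h,l:l+w]
    cv2.imwrite(f"pics/{n}.png",cv2.resize(im,None,fx=s,fy=s,interpolation=cv2.INTER_CUBIC))
def W(d,st=None):
    if "world_from_camera" in d: return np.array(d["world_from_camera"])
    T=np.eye(4);T[:3,:3]=R.from_quat(st["ee_rot"]).as_matrix();T[:3,3]=st["position"];return T@np.array(d["mount"])
def ray(d,u,v,st=None):
    M=W(d,st);f=K(d);r=M[:3,:3]@np.array([(u-d["cx"])/f,(v-d["cy"])/f,1]);return M[:3,3],r/np.linalg.norm(r)
def atz(d,u,v,z,st=None):
    o,r=ray(d,u,v,st);return o+r*(z-o[2])/r[2]
def proj(d,P,st=None):
    M=W(d,st);p=(np.atleast_2d(P)-M[:3,3])@M[:3,:3];f=K(d);return np.c_[d["cx"]+f*p[:,0]/p[:,2],d["cy"]+f*p[:,1]/p[:,2]]
E
python3 - <<'E'
from h import *
s=read_state();print({k:np.round(v,3) for k,v in s.items()})
for c in("scene","top"):
    d=get_image(c);save(d,c+"0",s=1.4);print(c,d["vfov"],d["cx"],d["cy"],np.round(d["world_from_camera"],3).tolist())
    for q in("feeder","cassette","blue_tray","green_tray","switch","roller","yellow_cassette","reagent","brush","staining_jar"):
        print(q,[(np.round(b["box"]).tolist(),round(b["score"],2)) for b in search_frame(q,c)][:4])
E
```

```text
pics
{'clock': np.float64(0.0), 'joints': array([ 1.377e+00,  3.860e-01,  7.000e-03, -1.000e-03, -1.194e+00,
       -2.590e-01]), 'joint_vel': array([ 0.001, -0.002, -0.   , -0.   ,  0.   ,  0.001]), 'joint_efforts': array([-0.0000e+00, -3.9229e+01,  1.8840e+01,  4.1860e+00, -5.0000e-03,
        0.0000e+00]), 'position': array([273.136, 561.503, 230.197]), 'ee_rot': array([ 0.974, -0.225, -0.   ,  0.001]), 'contact_force': array([-0.225,  0.677,  0.968]), 'wrist_torque': array([-0.021, -0.061,  0.037]), 'gripper_width': np.float64(85.386)}
scene 46.043594652477545 291.18778947570075 191.3093914981458 [[-0.332, 0.705, -0.627, 1505.108], [0.943, 0.244, -0.225, 265.448], [-0.006, -0.666, -0.746, 1256.186], [0.0, 0.0, 0.0, 1.0]]
feeder [([322.0, 200.0, 142.0, 69.0], 0.63), ([292.0, 254.0, 30.0, 32.0], 0.44)]
cassette [([333.0, 216.0, 25.0, 14.0], 0.63), ([404.0, 178.0, 23.0, 19.0], 0.63), ([319.0, 183.0, 27.0, 14.0], 0.61), ([368.0, 193.0, 24.0, 21.0], 0.51)]
blue_tray [([186.0, 183.0, 60.0, 45.0], 0.77)]
green_tray [([212.0, 145.0, 58.0, 42.0], 0.73), ([335.0, 217.0, 24.0, 10.0], 0.2)]

[... 614 characters left out ...]
.93), ([170.0, 238.0, 27.0, 29.0], 0.9), ([141.0, 272.0, 28.0, 27.0], 0.74), ([258.0, 205.0, 27.0, 29.0], 0.62)]
blue_tray [([324.0, 160.0, 52.0, 51.0], 0.67), ([327.0, 228.0, 53.0, 47.0], 0.21)]
green_tray [([325.0, 229.0, 51.0, 46.0], 0.62), ([194.0, 184.0, 28.0, 24.0], 0.46)]
switch [([256.0, 165.0, 20.0, 25.0], 0.7), ([327.0, 226.0, 53.0, 49.0], 0.18)]
roller [([86.0, 182.0, 139.0, 67.0], 0.3)]
yellow_cassette [([331.0, 238.0, 16.0, 23.0], 0.88)]
reagent [([268.0, 115.0, 19.0, 25.0], 0.77), ([218.0, 118.0, 22.0, 26.0], 0.61), ([351.0, 242.0, 19.0, 21.0], 0.26)]
brush [([387.0, 167.0, 20.0, 65.0], 0.69)]
staining_jar [([219.0, 119.0, 22.0, 26.0], 0.73), ([252.0, 168.0, 25.0, 21.0], 0.54)]
```

View pics/scene0.png

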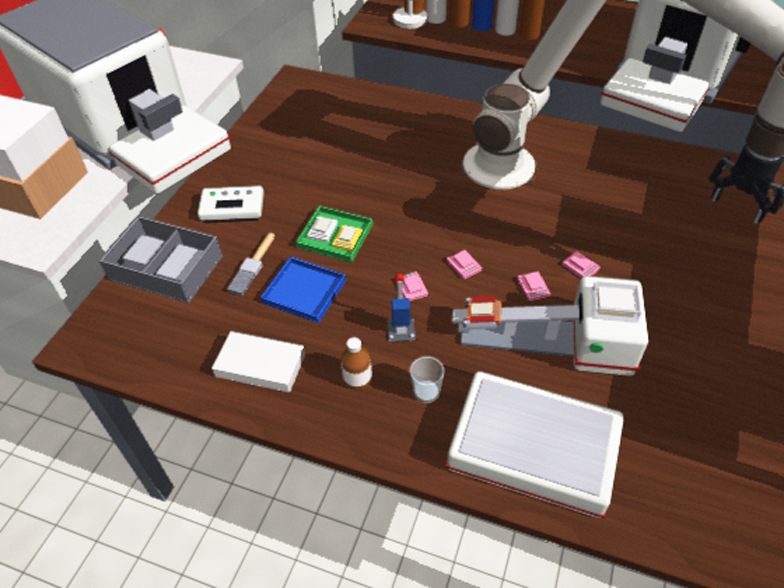

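View pics/top0.png

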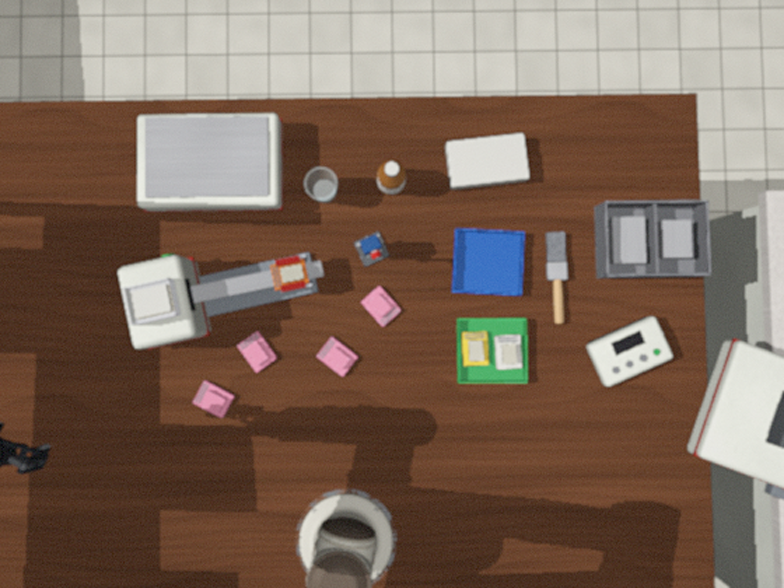

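The orange cassette is the one in the chute, at about (207,195) in the unscaled top picture. Pink look-alikes lie at (271,219), (241,254), (183,251) and (152,285). The yellow and white cassettes in the green tray are at (339,250) and (361,251). The blue tray is at (349,187) and the switch at (265,177). Next I'll work out coarse positions and a wrist viewing pose.

```bash
python3 - <<'E'
from h import *
d=get_image("top")
for n,u,v,z in(("cass",207,195,75),("outlet",227,192,48),("hous",142,210,104),("tray",349,187,22),("roller",268,181,145),("foot",265,178,5),("jar",230,131,80),("amber",279,125,130)):print(n,atz(d,u,v,z).round())
w=get_image("wrist");print(w["vfov"],w["cx"],w["cy"],np.round(w["mount"],3).tolist());s=read_state()
print(R.from_quat(s["ee_rot"]).as_matrix().round(2))
E
```

```text
cass [575. 104.  75.]
outlet [585.  49.  48.]
hous [533. 286. 104.]
tray [ 597. -320.   22.]
roller [607. -75. 145.]
foot [630. -64.   5.]
jar [762.  35.  80.]
amber [ 766. -108.  130.]
65.45632596733131 284.40667755856225 203.6736946495754 [[-0.0, -0.958, -0.287, 72.821], [1.0, -0.0, 0.001, 0.119], [-0.001, -0.287, 0.958, -142.807], [0.0, 0.0, 0.0, 1.0]]
[[ 0.9  -0.44 -0.  ]
 [-0.44 -0.9  -0.  ]
 [-0.    0.   -1.  ]]
```

Emit:
servo_tool(turn=[[0,0,-0.09],[0,0,-0.09],[0,0,-0.09],[0,0,-0.09],[0,0,-0.09]], dp=[[0.02,-0.04,0.03],[0.03,-0.05,0.02],[0.03,-0.05,0.02],[0.032,-0.052,0.01],[0.032,-0.052,0.01]], fingers=[0.0854,0.0854,0.0854,0.0854,0.0854])

```text
clock: 1.82
position: [417.5, 315.3, 321.7]
ee_rot: [0.898, -0.439, 0.0, 0.001]
contact_force: [0.4, -0.2, 0.0]
gripper_width: 85.5
```

Emit:
servo_tool(turn=[[0,0,-0.09],[0,0,-0.09],[0,0,-0.09],[0,0,-0.09],[0,0,-0.09]], dp=[[0.032,-0.052,0.0],[0.032,-0.052,0.0],[0.032,-0.052,0],[0.032,-0.052,0],[0.032,-0.052,0]], fingers=[0.02,0.0,0.0,0.0,0.0])

```text
clock: 2.45
position: [580.4, 48.4, 325.0]
ee_rot: [0.773, -0.634, 0.002, -0.002]
contact_force: [0.8, 0.7, 0.1]
gripper_width: -0.2
```

```bash
python3 - <<'E'
from h import *
import pickle
s=read_state();d=get_image("wrist");save(d,"w1",s=1.4);pickle.dump((d,s),open("w1.pkl","wb"))
for q in("feeder","cassette","lips","switch","roller"):
    r=regions_of(q,"wrist");print(q,[(np.round(b["box"]).tolist(),round(b["score"],2)) for b in r][:4])
E
```

```text
feeder [([249.0, 160.0, 63.0, 205.0], 0.74)]
cassette [([385.0, 132.0, 69.0, 60.0], 0.88), ([329.0, 41.0, 66.0, 65.0], 0.85), ([260.0, 185.0, 43.0, 58.0], 0.83), ([350.0, 245.0, 53.0, 46.0], 0.62)]
lips [([254.0, 160.0, 60.0, 204.0], 0.69)]
switch [([237.0, 31.0, 58.0, 66.0], 0.84)]
roller [([272.0, 31.0, 23.0, 36.0], 0.72)]
```

View pics/w1.png

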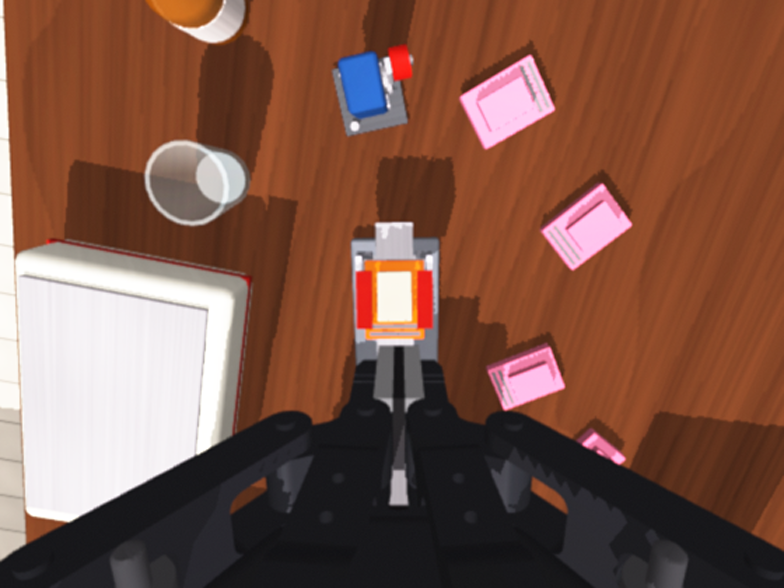

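The wrist picture (scaled 1.4) shows the orange cassette under the red lips at (395,300), the gate with its tongue at (395,240), the switch at (365,90) and its roller at (400,62). The pink ones lie off to the right. Next is the close crop.

```bash
python3 - <<'E'
from h import *
import pickle
d,s=pickle.load(open("w1.pkl","rb"))
im=d["img"][...,::-1]
a=cv2.resize(im[150:260,240:325],None,fx=5,fy=5,interpolation=cv2.INTER_CUBIC)
b=cv2.resize(im[20:105,230:305],None,fx=5,fy=5,interpolation=cv2.INTER_CUBIC)
o=np.zeros((550,800,3),np.uint8);o[:550,:425]=a;o[:425,425:800]=b;cv2.imwrite("pics/c1.png",o)
hsv=cv2.cvtColor(d["img"],cv2.COLOR_RGB2HSV);H,S,V=[hsv[...,i].astype(int) for i in range(3)]
red=((H<4)|(H>174))&(S>190)&(V>110)
n,l,st,c=cv2.connectedComponentsWithStats(red.astype(np.uint8))
for i in range(1,n):
    if st[i,4]>40: print("red",st[i],c[i].round(1),np.round(cv2.boxPoints(cv2.minAreaRect(np.argwhere(l==i)[:,::-1].astype(np.float32))),1).tolist())
E
```

```text
red [277  32  17  25 318] [285.5  43.9] [[275.79998779296875, 34.099998474121094], [289.3999938964844, 30.600000381469727], [295.29998779296875, 54.20000076293945], [281.6000061035156, 57.599998474121094]]
red [255 194  11  40 386] [259.7 213.2] [[254.3000030517578, 194.10000610351562], [264.0, 193.8000030517578], [265.1000061035156, 233.0], [255.39999389648438, 233.1999969482422]]
red [298 194  11  40 382] [303.3 214. ] [[298.0, 194.0], [308.0, 194.0], [308.0, 233.0], [298.0, 233.0]]
```

View pics/c1.png

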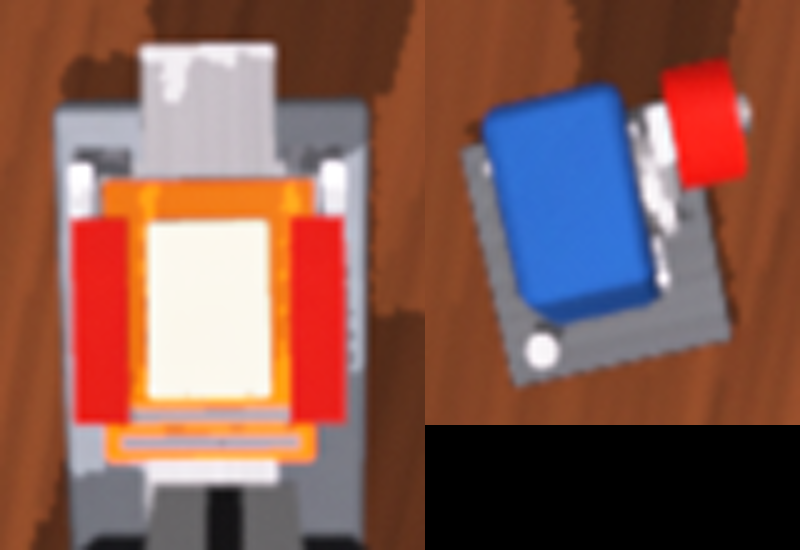

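```bash
cat > fit.py <<'E'
from h import *
import pickle
from scipy.optimize import least_squares
d,s=pickle.load(open("w1.pkl","rb"))
def px(p,ox,oy,cx=0): return [ox+(p[0]-cx)/5-.4,oy+p[1]/5-.4]
obs=[((129,217),-87,20,20),((130,422),-35,20,20),((290,217),-87,-20,20),((291,422),-35,-20,20),((140,45),-130,17,0),((275,45),-130,-17,0)]
ob=np.array([px(o[0],240,150) for o in obs])
c,sn=np.cos(np.radians(12)),np.sin(np.radians(12))
def fe(s_,y,h,p):  # feeder chute coords -> world
    X=s_*c-h*sn;Z=75+s_*sn+h*c;return np.array([p[0]+X*np.cos(p[2])-y*np.sin(p[2]),p[1]+X*np.sin(p[2])+y*np.cos(p[2]),Z])
def run(sg):
    f=lambda p:(proj(d,[fe(o[1],sg*o[2],o[3],p) for o in obs],s)-ob).ravel()
    return least_squares(f,[562,162,1.8])
E
python3 - <<'E'
from fit import *
for sg in(1,-1):
    r=run(sg);print(sg,r.x.round(3),np.round(r.fun,1))
    p=r.x
    if r.cost<60:
        np.save("feeder.npy",p)
        for n,u in(("cass lower top edge",(208,180)),("cass upper top edge",(210,458)),("wax c",(209,310))):
            h=22 if n[0]=='w' else 12
            q=least_squares(lambda t:proj(d,[fe(t[0],t[1],h,p)],s)[0]-px(u,240,150),[-60,0]).x;print(n,q.round(1))
print("housing top corners",[atz(d,*px(u,230,20,425),100,s).round(1) for u in((485,113),(613,86),(654,270),(525,292))])
print("roller",atz(d,285.5,43.9,147,s).round(1))
print("foot",[atz(d,*px(u,230,20,425),6,s).round(1) for u in((462,150),(515,385),(731,338))])
E
```

```text
1 [560.211 166.203   1.788] [ 32.   -0.1  32.4   0.4 -32.5   0.4 -31.8   0.9  26.5   0.2 -26.9   0.7]
-1 [561.085 165.829   1.778] [-0.2 -0.2  0.1  0.4 -0.1 -0.4 -0.1  0.2  0.5  0.1 -0.1 -0.1]
cass lower top edge [-95.6  -0.2]
cass upper top edge [-24.7  -0.3]
wax c [-63.7  -0.1]
housing top corners [array([651. , -75.9, 100. ]), array([626.2, -85.9, 100. ]), array([611.4, -53.2, 100. ]), array([637.3, -43.6, 100. ])]
roller [605.  -75.5 147. ]
foot [array([670.1, -79.6,   6. ]), array([647.1, -25.2,   6. ]), array([592.6, -48.3,   6. ])]
```

The fit is good to under 0.5 px: feeder at (561.1, 165.8), yaw 1.778. The switch centre is (631.5, -64.6) with its +x at about -67°, and the roller is at (605, -76). Next I'll descend behind the cassette.

Emit:
servo_tool(turn=[[0,0,0.01],[0,0,0],[0,0,0],[0,0,0],[0,0,0]], dp=[[0.004,0.003,-0.04],[0,0,-0.05],[0,0,-0.055],[0,0,-0.055],[0,0,-0.035]], fingers=[0,0,0,0,0])

```text
clock: 3.38
position: [583.1, 62.6, 91.0]
ee_rot: [0.783, -0.622, 0.006, -0.009]
contact_force: [0.6, 0.3, 0.7]
gripper_width: -0.0
```

Emit:
servo_tool(turn=[[0,0,0],[0,0,0],[-0.006,0.02,-0.02],[0,0,0],[0,0,0]], dp=[[0,0,0],[0.002,-0.009,0],[0,0,-0.015],[0,0,-0.01],[0,0,0]], fingers=[0,0,0,0,0])

```text
clock: 4.0
position: [586.2, 56.3, 67.7]
ee_rot: [0.778, -0.629, 0.001, -0.001]
contact_force: [0.6, -0.2, -0.7]
gripper_width: -0.0
```

Emit:
servo_tool(turn=[[0,0,0],[0,0,0],[0,0,0],[0,0,0],[0,0,0]], dp=[[-0.001,-0.004,0],[0,0,-0.005],[0,0,-0.005],[0,0,0],[0,0,0]], fingers=[0,0,0,0,0])

```text
clock: 4.62
position: [585.5, 51.9, 57.7]
ee_rot: [0.778, -0.629, 0.002, -0.002]
contact_force: [0.0, -0.3, 0.0]
gripper_width: -0.2
```

```bash
cat > st.py <<'E'
from h import *
s=read_state();p=np.load("feeder.npy");m=s["position"];d=np.array(m[:2])-p[:2];c,n=np.cos(p[2]),np.sin(p[2])
X=d[0]*c+d[1]*n;Y=-d[0]*n+d[1]*c
M=R.from_quat(s["ee_rot"]).as_matrix()
print("t",round(s["clock"],2),"pos",np.round(m,1),"feeder X,Y",X.round(1),Y.round(1),"over floor",round(m[2]-75-.2126*X,1),"F",np.round(s["contact_force"],1),"w",round(s["gripper_width"],1))
print("toolz",M[:,2].round(3),"yaw err to -78.1:",round(np.degrees(np.arctan2(M[1,0],M[0,0]))+78.1,2))
E
python3 st.py
```

```text
t 4.62 pos [585.5  51.9  57.7] feeder X,Y -116.5 -0.5 over floor 7.5 F [ 0.  -0.3  0. ] w -0.2
toolz [ 0.005  0.001 -1.   ] yaw err to -78.1: 0.2
```

Emit:
servo_tool(turn=[[0,0,0],[0,0,0],[0,0,0],[0,0,0],[0,0,0]], dp=[[-0.002,0.007,0.0005],[-0.002,0.0098,0.002],[-0.002,0.0098,0.002],[-0.002,0.0098,0.002],[-0.002,0.0098,0.002]], fingers=[0,0,0,0,0])

```text
clock: 5.25
position: [575.0, 101.2, 67.2]
ee_rot: [0.778, -0.629, 0.002, -0.002]
contact_force: [-0.4, -0.7, 0.1]
gripper_width: 0.1
```

```bash
python3 st.py
```

```text
t 5.25 pos [575.  101.2  67.2] feeder X,Y -66.1 -0.3 over floor 6.3 F [-0.4 -0.7  0.1] w 0.1
toolz [ 0.006  0.001 -1.   ] yaw err to -78.1: 0.21
```

Emit:
servo_tool(turn=[[0,0,0],[0,0,0],[0,0,0],[0,0,0],[0,0,0]], dp=[[-0.002,0.0098,0.002],[-0.002,0.0098,0.002],[-0.002,0.0098,0.002],[-0.002,0.0098,0.002],[-0.001,0.004,0.001]], fingers=[0,0,0,0,0])

```text
clock: 5.88
position: [565.4, 148.1, 77.4]
ee_rot: [0.778, -0.628, 0.002, -0.002]
contact_force: [-0.6, 0.2, 0.3]
gripper_width: -0.0
```

```bash
python3 st.py
```

```text
t 5.88 pos [565.4 148.1  77.4] feeder X,Y -18.3 -0.6 over floor 6.2 F [-0.6  0.2  0.3] w -0.0
toolz [ 0.006  0.001 -1.   ] yaw err to -78.1: 0.27
```

Emit:
servo_tool(turn=[[0,0,0],[0,0,0],[0,0,0],[0,0,0],[0,0,0]], dp=[[0.003,-0.015,-0.001],[0,0,0.03],[0.004,-0.02,0.05],[0.004,-0.02,0.05],[0,0,0.0]], fingers=[0,0,0,0,0])

```text
clock: 6.5
position: [575.5, 87.9, 208.1]
ee_rot: [0.777, -0.629, 0.001, -0.001]
contact_force: [-0.6, -0.1, 0.2]
gripper_width: -0.0
```

```bash
python3 - <<'E'
from h import *
import pickle
s=read_state();d=get_image("wrist");save(d,"w2",(140,60,280,210),2.85);pickle.dump((d,s),open("w2.pkl","wb"));print(s["position"])
E
python3 st.py
```

```text
[575.51523781  87.86376981 208.12904459]
t 6.55 pos [573.9  88.  205.4] feeder X,Y -78.8 3.5 over floor 147.2 F [-0.  -0.1 -0.7] w 0.1
toolz [-0.003 -0.001 -1.   ] yaw err to -78.1: 0.15
```

View pics/w2.png

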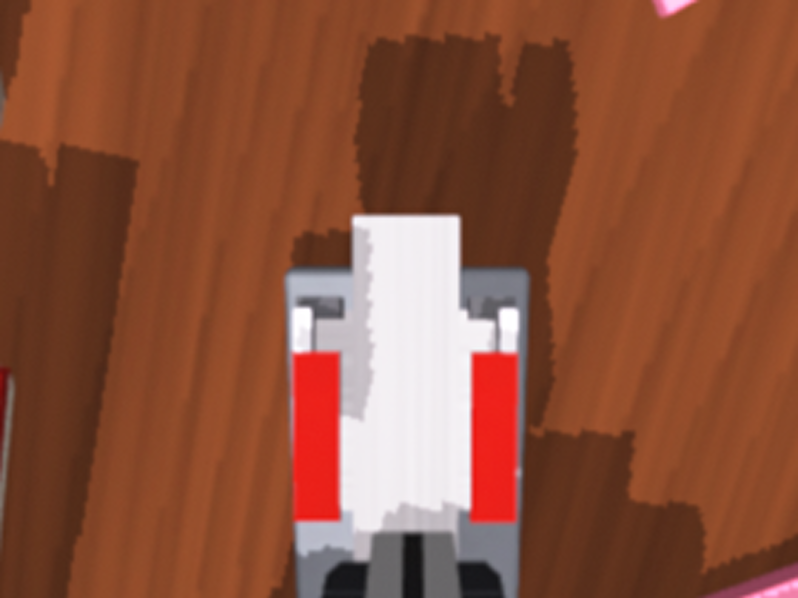

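Emit:
servo_tool(turn=[[0,0,0],[0,0,0],[0,0,0],[0,0,0],[0,0,0]], dp=[[-0.002,0.015,0.05],[-0.002,0.015,0.05],[0,0.005,0.03],[0,0,0],[0,0,0.0]], fingers=[0,0,0,0,0])

```text
clock: 7.18
position: [565.7, 121.1, 329.1]
ee_rot: [0.776, -0.63, -0.006, 0.009]
contact_force: [0.5, -0.4, -0.6]
gripper_width: -0.1
```

```bash
python3 st.py; python3 - <<'E'
from fit import *
s=read_state();d=get_image("wrist");save(d,"w3",(200,100,180,180),3.3);p=np.load("feeder.npy")
hsv=cv2.cvtColor(d["img"],cv2.COLOR_RGB2HSV);H,S,V=[hsv[...,i].astype(int) for i in range(3)]
def sol(u,h):return least_squares(lambda t:proj(d,[fe(t[0],t[1],h,p)],s)[0]-u,[0,0]).x.round(1)
for n,m,h in(("orange",(H>8)&(H<20)&(S>200)&(V>150),12),("cream",(S<60)&(V>225)&(H>15)&(H<45),22),("red",((H<4)|(H>174))&(S>190)&(V>110),20)):
    k,l,st,c=cv2.connectedComponentsWithStats(m.astype(np.uint8))
    for i in range(1,k):
        if st[i,4]>60:
            q=np.argwhere(l==i)[:,::-1].astype(np.float32);b=cv2.boxPoints(cv2.minAreaRect(q))
            print(n,st[i],[sol(x,h).tolist() for x in b],"yaw",cv2.minAreaRect(q)[2])
E
```

```text
t 7.17 pos [565.7 121.1 329.1] feeder X,Y -44.7 4.7 over floor 263.6 F [ 0.5 -0.4 -0.6] w -0.1
toolz [-0.021 -0.006 -1.   ] yaw err to -78.1: -0.05
orange [254 201  43  57 937] [[65.8, -27.9], [-4.0, -27.1], [-3.7, 24.5], [66.3, 24.4]] yaw 0.0
cream [   0  120  154  214 3246] [[-96.1, -325.3], [-166.2, -205.7], [80.6, -63.6], [157.1, -189.3]] yaw 58.488983154296875
cream [263 210  25  35 845] [[6.2, -15.7], [6.4, 13.1], [47.8, 12.9], [47.5, -16.1]] yaw 90.0
cream [ 30 326  43   9 144] [[150.6, -300.7], [145.2, -299.7], [152.5, -249.8], [158.0, -250.7]] yaw 7.125016689300537
red [248 133  10  42 415] [[-85.3, -32.6], [-85.2, -21.9], [-36.9, -22.5], [-37.0, -33.2]] yaw 90.0
red [293 133  11  43 430] [[-85.2, 20.7], [-85.1, 32.6], [-35.5, 32.6], [-35.5, 20.6]] yaw 90.0
```

View pics/w3.png

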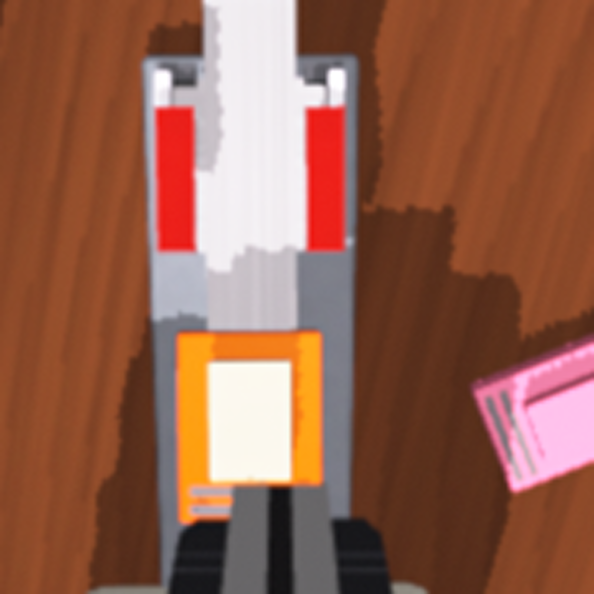

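Seen in the crop: the orange cassette lies free, square on the bare rail (crop 180–322 × 330–522). That puts its centre at s≈31, y≈-1, below the lips' ends at row 250. Next I'll tilt 12° and come over it with the jaws open.

Emit:
servo_tool(turn=[[0.07,0.007,0],[0.07,0.007,0],[0.07,0.007,0],[0,0,0],[0,0,0]], dp=[[-0.002,0.02,-0.04],[-0.002,0.022,-0.05],[-0.002,0.02,-0.045],[0,0,-0.045],[0,0,0]], fingers=[0.0854,0.0854,0.0854,0.0854,0.0854])

```text
clock: 7.85
position: [555.3, 181.6, 137.0]
ee_rot: [0.771, -0.628, -0.085, -0.063]
contact_force: [0.0, -0.3, 1.0]
gripper_width: 85.3
```

```bash
cat > gr.py <<'E'
import sys
from fit import *
s=read_state();p=np.load("feeder.npy");S,Y,h=map(float,sys.argv[1:4])
zx=np.array([-c*np.cos(p[2]),-c*np.sin(p[2]),-sn]);zz=np.array([sn*np.cos(p[2]),sn*np.sin(p[2]),-c])
T=np.c_[zx,np.cross(zz,zx),zz];M=R.from_quat(s["ee_rot"]).as_matrix()
print("delta",(fe(S,Y,h,p)-s["position"]).round(1),"turn",R.from_matrix(T@M.T).as_rotvec().round(3),"w",round(s["gripper_width"],1),"pos",np.round(s["position"],1),"t",round(s["clock"],2))
E
python3 gr.py 31 -0.8 60;python3 gr.py 31 -0.8 -7
```

```text
delta [2.9 1.9 3.2] turn [-0.    -0.01   0.003] w 85.3 pos [555.3 181.6 137. ] t 7.85
delta [  0.   15.5 -62.4] turn [-0.    -0.01   0.003] w 85.3 pos [555.3 181.6 137. ] t 7.85
```

Emit:
servo_tool(turn=[[0,-0.01,0],[0,0,0],[0,0,0],[0,0,0],[0,0,0]], dp=[[0.003,0.002,0],[-0.001,0.004,-0.02],[-0.001,0.004,-0.02],[-0.0005,0.003,-0.012],[0,0,0]], fingers=[0.0854,0.0854,0.0854,0.0854,0.0854])

```text
clock: 8.48
position: [561.8, 196.7, 92.7]
ee_rot: [0.772, -0.626, -0.076, -0.073]
contact_force: [-0.2, -1.1, 0.0]
gripper_width: 85.4
```

```bash
python3 gr.py 31 -0.8 -7
```

```text
delta [ -6.5   0.4 -18.1] turn [-0.005  0.017  0.001] w 85.4 pos [561.8 196.7  92.7] t 8.47
```

Emit:
servo_tool(turn=[[0,0,0],[-0.005,0.015,0],[0,0,0],[0,0,0],[0,0,0]], dp=[[-0.003,0,0],[-0.0025,0,0],[0,0,-0.006],[0,0,-0.005],[0,0,0]], fingers=[0.0854,0.0854,0.0854,0.0854,0.0854])

```text
clock: 9.1
position: [557.5, 197.1, 83.9]
ee_rot: [0.772, -0.627, -0.08, -0.068]
contact_force: [0.2, -0.2, -0.7]
gripper_width: 85.5
```

```bash
python3 gr.py 31 -0.8 -7
```

```text
delta [-2.1  0.  -9.3] turn [-0.002  0.005  0.001] w 85.5 pos [557.5 197.1  83.9] t 9.1
```

Emit:
servo_tool(turn=[[0,0.005,0],[0,0,0],[0,0,0],[0,0,0],[0,0,0]], dp=[[-0.002,0,-0.003],[0,0,-0.004],[0,0,-0.002],[0,0,0],[0,0,0]], fingers=[0.0854,0.0854,0.0854,0.07,0.062])

```text
clock: 9.72
position: [555.4, 196.9, 74.0]
ee_rot: [0.772, -0.627, -0.082, -0.066]
contact_force: [0.0, 0.3, 0.7]
gripper_width: 61.9
```

```bash
python3 gr.py 31 -0.8 -7
```

```text
delta [-0.   0.1  0.6] turn [-0.001 -0.     0.001] w 61.9 pos [555.4 196.9  74. ] t 9.72
```

Positioned on target, so I'll close the jaws.

Emit:
servo_tool(turn=[[0,0,0],[0,0,0],[0,0,0],[0,0,0],[0,0,0]], dp=[[0,0,0],[0,0,0],[0,0,0],[0,0,0],[0,0,0]], fingers=[0.05,0.045,0.045,0.045,0.045])

```text
clock: 10.35
position: [555.5, 197.0, 74.5]
ee_rot: [0.772, -0.627, -0.082, -0.067]
contact_force: [-0.3, -0.9, 0.1]
gripper_width: 52.4
```

Emit:
servo_tool(turn=[[0,0,0],[0,0,0],[0,0,0],[0,0,0],[0,0,0]], dp=[[0,-0.001,0.005],[0,-0.001,0.01],[0,-0.002,0.02],[0,0,0.02],[0,0,0]], fingers=[0.045,0.045,0.045,0.045,0.045])

```text
clock: 10.98
position: [555.7, 192.6, 133.0]
ee_rot: [0.772, -0.627, -0.081, -0.067]
contact_force: [0.4, 0.4, -0.7]
gripper_width: 53.0
```

```bash
python3 gr.py 31 -0.8 60;python3 - <<'E'
from fit import *
s=read_state();d=get_image("wrist");save(d,"w4",(140,60,280,210),2.85)
d=get_image("top");save(d,"t4");print([atz(d,u,v,22) .round(1) for u,v in ((324.5,164),(375,163.5),(374,211.5),(323,211))])
hsv=cv2.cvtColor(d["img"],cv2.COLOR_RGB2HSV);H,S,V=[hsv[...,i].astype(int) for i in range(3)]
k,l,st,c=cv2.connectedComponentsWithStats(((H>105)&(H<125)&(S>150)).astype(np.uint8))
for i in range(1,k):
    if st[i,4]>500:
        b=cv2.boxPoints(cv2.minAreaRect(np.argwhere(l==i)[:,::-1].astype(np.float32)));P=np.array([atz(d,*x,22) for x in b]);print(st[i],P.round(1).tolist(),P.mean(0))
E
```

```text
delta [ 2.5 -9.1  7.1] turn [-0.002  0.001  0.001] w 53.0 pos [555.7 192.6 133. ] t 10.97
[array([ 668.3, -247. ,   22. ]), array([ 667.6, -401.5,   22. ]), array([ 521. , -394.8,   22. ]), array([ 524.8, -239.6,   22. ])]
[ 323  164   51   47 2208] [[533.2, -239.3, 22.0], [671.0, -248.6, 22.0], [661.7, -398.6, 22.0], [523.9, -388.7, 22.0]] [ 597.46544114 -318.81092464   22.        ]
```

View pics/w4.png

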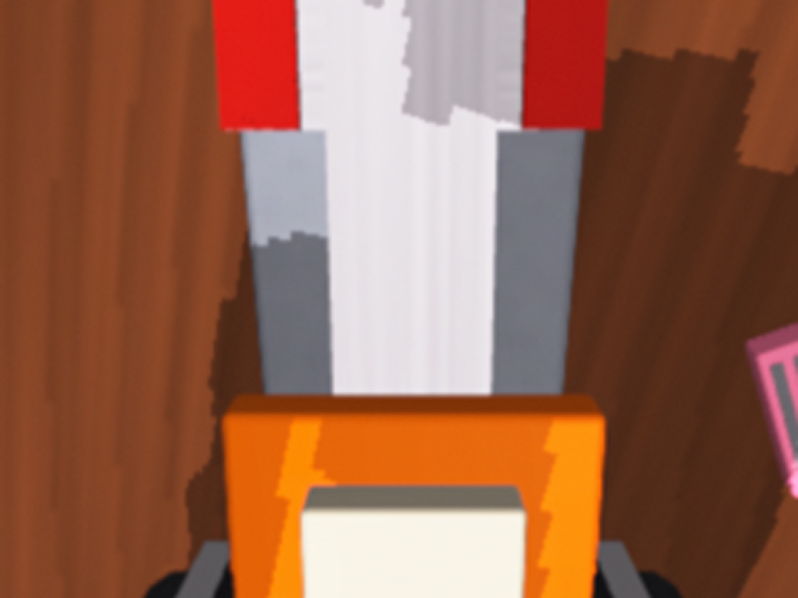

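It is held well, at 53 mm opening. The tray centre is (597, -319), yaw about -4°. I'll level out, rise and carry it over.

Emit:
servo_tool(turn=[[-0.05,-0.01,0],[-0.05,-0.01,0],[-0.05,-0.01,0],[-0.05,-0.01,0],[0,0,0]], dp=[[0,0,0.03],[0,-0.01,0.035],[0.004,-0.03,0.03],[0.004,-0.045,0.01],[0.004,-0.045,0]], fingers=[0.045,0.045,0.045,0.045,0.045])

```text
clock: 11.7
position: [563.6, 60.3, 232.4]
ee_rot: [0.776, -0.63, -0.004, 0.007]
contact_force: [0.6, 0.6, -1.7]
gripper_width: 52.5
```

Emit:
servo_tool(turn=[[0,0,-0.05],[0,0,-0.05],[0,0,-0.05],[0,0,-0.05],[0,0,-0.05]], dp=[[0.005,-0.05,0],[0.005,-0.05,0],[0.005,-0.05,0],[0.005,-0.05,0],[0.005,-0.05,0]], fingers=[0.045,0.045,0.045,0.045,0.045])

```text
clock: 12.32
position: [586.3, -196.1, 226.4]
ee_rot: [-0.69, 0.724, 0.009, -0.009]
contact_force: [0.4, 0.4, 0.2]
gripper_width: 52.5
```

```bash
cat > tr.py <<'E'
import sys
from h import *
s=read_state();x,y,z,yaw=map(float,sys.argv[1:5]);M=R.from_quat(s["ee_rot"]).as_matrix()
T=(R.from_euler("z",yaw,degrees=True)*R.from_euler("x",180,degrees=True)).as_matrix()
print("delta",(np.array([x,y,z])-s["position"]).round(1),"turn",R.from_matrix(T@M.T).as_rotvec().round(3),"w",round(s["gripper_width"],1),"pos",np.round(s["position"],1),"F",np.round(s["contact_force"],1),"t",round(s["clock"],2))
E
python3 tr.py 597 -319 60 -94
```

```text
delta [  10.7 -122.9 -166.4] turn [-0.001 -0.025 -0.022] w 52.5 pos [ 586.3 -196.1  226.4] F [0.4 0.4 0.2] t 12.32
```

Emit:
servo_tool(turn=[[0,0,0],[0,-0.02,-0.02],[0,0,0],[0,0,0],[0,0,0]], dp=[[0.004,-0.045,0],[0.004,-0.04,0],[0.001,-0.02,-0.02],[0,0,-0.04],[0,0,-0.04]], fingers=[0.045,0.045,0.045,0.045,0.045])

```text
clock: 12.95
position: [593.7, -307.6, 117.9]
ee_rot: [-0.68, 0.733, 0.005, -0.002]
contact_force: [1.0, 0.8, -0.7]
gripper_width: 52.7
```

Emit:
servo_tool(turn=[[0,0,0],[0,0,0],[0,0,0],[0,0,0],[0,0,0]], dp=[[0,0,-0.03],[0,0,-0.015],[0,0,0],[0,0,0],[0,0,0]], fingers=[0.045,0.045,0.045,0.045,0.045])

```text
clock: 13.58
position: [590.4, -304.8, 64.7]
ee_rot: [-0.681, 0.732, 0.01, -0.005]
contact_force: [-0.9, -0.7, -1.4]
gripper_width: 52.6
```

```bash
python3 tr.py 597 -319 9 -94; python3 - <<'E'
from h import *
s=read_state();d=get_image("wrist");save(d,"w5",(100,20,340,255),2.3)
hsv=cv2.cvtColor(d["img"],cv2.COLOR_RGB2HSV);H,S,V=[hsv[...,i].astype(int) for i in range(3)]
k,l,st,c=cv2.connectedComponentsWithStats(((H>105)&(H<125)&(S>150)).astype(np.uint8))
i=1+st[1:,4].argmax();b=cv2.boundingRect(np.argwhere(l==i)[:,::-1].astype(np.int32));print(b)
for u,v in((b[0],b[1]),(b[0]+b[2],b[1])):print(atz(d,u,v,22,s).round(1))
E
```

```text
delta [  6.6 -14.2 -55.7] turn [-0.008 -0.021  0.003] w 52.6 pos [ 590.4 -304.8   64.7] F [-0.9 -0.7 -1.4] t 13.57
(133, 75, 263, 226)
[ 662.  -398.6   22. ]
[ 523.6 -388.8   22. ]
```

View pics/w5.png

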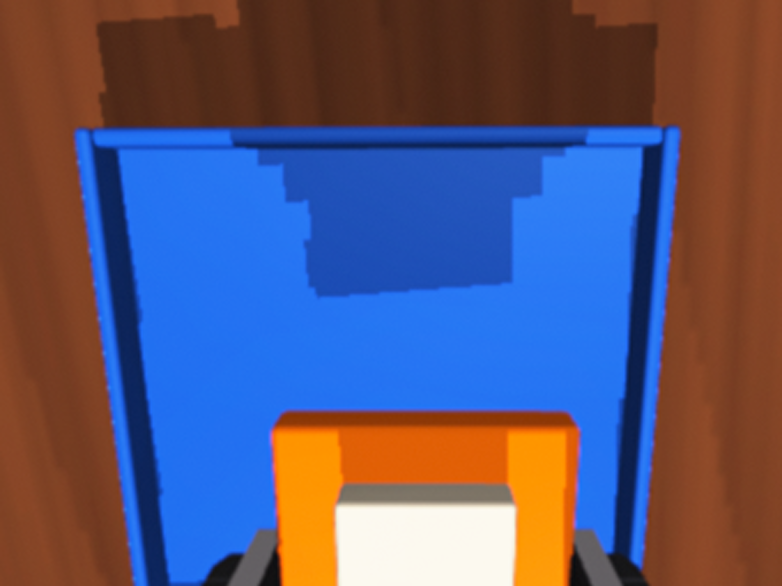

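Emit:
servo_tool(turn=[[0,0,0],[-0.005,-0.02,0],[0,0,0],[0,0,0],[0,0,0]], dp=[[0.004,-0.008,0],[0.003,-0.006,-0.01],[0,0,-0.015],[0,0,-0.012],[0,0,0]], fingers=[0.045,0.045,0.045,0.045,0.045])

```text
clock: 14.25
position: [599.7, -320.9, 29.0]
ee_rot: [-0.681, 0.732, -0.001, 0.002]
contact_force: [-0.3, -1.0, -1.5]
gripper_width: 52.7
```

```bash
python3 tr.py 597 -319 4 -94
```

```text
delta [ -2.7   1.9 -25. ] turn [-0.001  0.005  0.003] w 52.7 pos [ 599.7 -320.9   29. ] F [-0.3 -1.  -1.5] t 14.25
```

Emit:
servo_tool(turn=[[0,0.005,0],[0,0,0],[0,0,0],[0,0,0],[0,0,0]], dp=[[0,0,-0.01],[0,0,-0.008],[0,0,-0.004],[0,0,-0.002],[0,0,0]], fingers=[0.045,0.045,0.045,0.045,0.045])

```text
clock: 14.88
position: [600.3, -320.8, 3.7]
ee_rot: [-0.681, 0.732, 0.0, 0.0]
contact_force: [0.7, 0.6, -1.1]
gripper_width: 52.5
```

```bash
python3 tr.py 597 -319 4 -94
```

```text
delta [-3.3  1.8  0.3] turn [-0.     0.     0.002] w 52.5 pos [ 600.3 -320.8    3.7] F [ 0.7  0.6 -1.1] t 14.88
```

Emit:
servo_tool(turn=[[0,0,0],[0,0,0],[0,0,0],[0,0,0],[0,0,0]], dp=[[0,0,-0.001],[0,0,-0.001],[0,0,0],[0,0,0],[0,0,0]], fingers=[0.045,0.045,0.045,0.045,0.045])

```text
clock: 15.5
position: [600.8, -321.0, 2.5]
ee_rot: [-0.681, 0.732, -0.001, 0.001]
contact_force: [0.5, 1.6, -0.4]
gripper_width: 52.2
```

Emit:
servo_tool(turn=[[0,0,0],[0,0,0],[0,0,0],[0,0,0],[0,0,0]], dp=[[0,0,0],[0,0,0],[0,0,0],[0,0,0],[0,0,0]], fingers=[0.056,0.062,0.068,0.068,0.068])

```text
clock: 16.12
position: [601.3, -321.2, 3.1]
ee_rot: [-0.682, 0.732, -0.001, 0.001]
contact_force: [0.2, -0.3, -0.7]
gripper_width: 68.0
```

Emit:
servo_tool(turn=[[0,0,0],[0,0,0],[0,0,0],[0,0,0],[0,0,0]], dp=[[0,0,0.005],[0,0,0.015],[0,0,0.04],[0,0,0.05],[0,0,0.05]], fingers=[0.068,0.068,0.068,0.068,0.068])

```text
clock: 16.75
position: [598.4, -320.3, 166.0]
ee_rot: [-0.681, 0.732, 0.002, -0.001]
contact_force: [1.0, -1.1, -0.4]
gripper_width: 68.3
```

```bash
python3 tr.py 590 -20 250 -67; python3 - <<'E'
from h import *
s=read_state();d=get_image("wrist");save(d,"w6",(60,60,440,330),1.8)
hsv=cv2.cvtColor(d["img"],cv2.COLOR_RGB2HSV);H,S,V=[hsv[...,i].astype(int) for i in range(3)]
for n,m,z in(("orange",(H>8)&(H<20)&(S>200)&(V>110),16),("cream",(S<60)&(V>200)&(H>15)&(H<45),26)):
    k,l,st,c=cv2.connectedComponentsWithStats(m.astype(np.uint8))
    for i in range(1,k):
        if st[i,4]>200:print(n,st[i],atz(d,*c[i],z,s).round(1),[atz(d,*x,z,s).round()[:2].tolist() for x in cv2.boxPoints(cv2.minAreaRect(np.argwhere(l==i)[:,::-1].astype(np.float32)))])
E
```

```text
delta [ -8.4 300.3  84. ] turn [-0.    -0.005  0.473] w 68.3 pos [ 598.4 -320.3  166. ] F [ 1.  -1.1 -0.4] t 16.75
orange [ 252  150   59   74 1836] [ 599.9 -331.5   16. ] [[631.0, -289.0], [624.0, -358.0], [572.0, -354.0], [575.0, -285.0]]
cream [ 489  103   55   49 1841] [ 397.1 -359.4   26. ] [[426.0, -379.0], [378.0, -380.0], [368.0, -345.0], [418.0, -343.0]]
cream [  7 106  48  26 541] [ 802.  -397.8   26. ] [[827.0, -393.0], [819.0, -412.0], [781.0, -406.0], [788.0, -387.0]]
cream [ 265  163   33   47 1542] [ 600.1 -325.4   26. ] [[612.0, -347.0], [585.0, -345.0], [587.0, -303.0], [616.0, -305.0]]
cream [ 472  194   50   35 1403] [ 406.2 -287.7   26. ] [[432.0, -301.0], [386.0, -302.0], [379.0, -274.0], [426.0, -272.0]]
cream [  0 229  61  47 936] [ 851.9 -274.5   26. ] [[885.0, -282.0], [860.0, -304.0], [818.0, -255.0], [843.0, -230.0]]
```

View pics/w6.png

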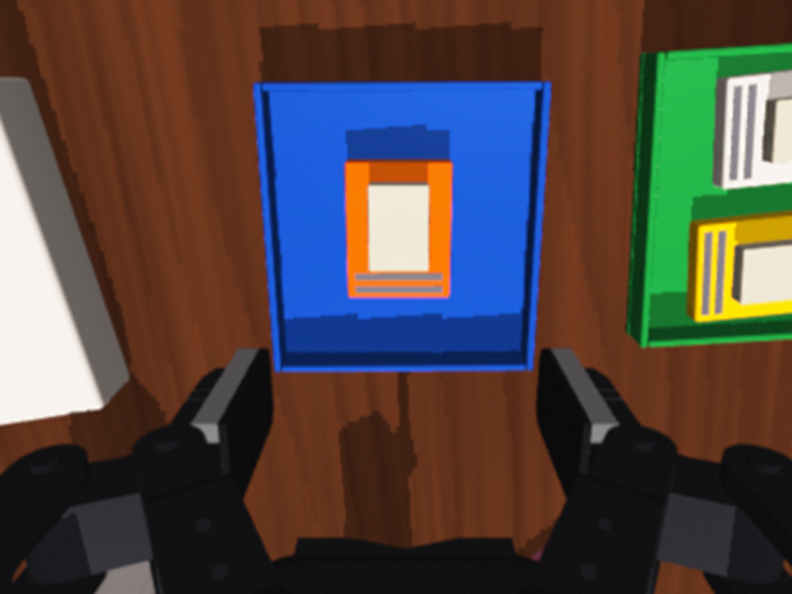

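The cassette lies flat, wax up, in the middle of the blue tray at about (600, -322). Next is the switch.

Emit:
servo_tool(turn=[[0,0,0.05],[0,0,0.05],[0,0,0.05],[0,0,0.05],[0,0,0.05]], dp=[[0,0,0.04],[0,0.03,0.04],[0,0.045,0.01],[-0.002,0.045,0],[-0.002,0.045,0]], fingers=[0.03,0,0,0,0])

```text
clock: 17.42
position: [597.8, -156.4, 277.6]
ee_rot: [0.769, -0.64, 0.011, -0.006]
contact_force: [0.7, 0.4, -0.7]
gripper_width: 0.0
```

Emit:
servo_tool(turn=[[0,0,0.05],[0,0,0.05],[0,0,0.05],[0,0,0.05],[0,0,0]], dp=[[-0.002,0.045,0],[-0.001,0.035,0],[-0.001,0.015,0],[0,0,0],[0,0,0]], fingers=[0,0,0,0,0])

```text
clock: 18.05
position: [592.8, -56.0, 283.4]
ee_rot: [0.832, -0.555, 0.013, -0.01]
contact_force: [0.1, 0.4, -0.5]
gripper_width: -0.3
```

```bash
python3 tr.py 587 -34 128 -67
```

```text
delta [  -5.8   22.  -155.4] turn [-0.001  0.033  0.006] w -0.3 pos [592.8 -56.  283.4] F [ 0.1  0.4 -0.5] t 18.05
```

Emit:
servo_tool(turn=[[0,0.03,0],[0,0,0],[0,0,0],[0,0,0],[0,0,0]], dp=[[-0.003,0.012,0],[-0.003,0.01,0],[0,0,-0.04],[0,0,-0.03],[0,0,0]], fingers=[0,0,0,0,0])

```text
clock: 18.68
position: [586.6, -32.5, 212.9]
ee_rot: [0.831, -0.556, 0.001, -0.001]
contact_force: [0.0, -0.3, -0.5]
gripper_width: 0.1
```

```bash
python3 tr.py 587 -34 128 -67
```

```text
delta [  0.4  -1.5 -84.9] turn [-0.002  0.003  0.009] w 0.1 pos [586.6 -32.5 212.9] F [ 0.  -0.3 -0.5] t 18.68
```

Emit:
servo_tool(turn=[[0,0,0],[0,0,0],[0,0,0],[0,0,0],[0,0,0]], dp=[[0,0,-0.03],[0,0,-0.03],[0,0,-0.02],[0,0,0],[0,0,0]], fingers=[0,0,0,0,0])

```text
clock: 19.3
position: [592.0, -31.4, 139.4]
ee_rot: [0.832, -0.555, 0.007, -0.005]
contact_force: [-0.9, -0.6, 1.3]
gripper_width: -0.2
```

```bash
python3 tr.py 610 -88 126 -67
```

```text
delta [ 18.  -56.6 -13.4] turn [-0.001  0.017  0.008] w -0.2 pos [592.  -31.4 139.4] F [-0.9 -0.6  1.3] t 19.3
```

Emit:
servo_tool(turn=[[0,0.017,0],[0,0,0],[0,0,0],[0,0,0],[0,0,0]], dp=[[-0.004,-0.002,-0.006],[0,0,-0.005],[0.003,-0.008,0],[0,0,0],[0,0,0]], fingers=[0,0,0,0,0])

```text
clock: 19.92
position: [592.5, -42.1, 130.7]
ee_rot: [0.832, -0.555, 0.001, -0.002]
contact_force: [-0.2, 0.5, 0.3]
gripper_width: 0.1
```

```bash
python3 tr.py 610 -88 126 -67
```

```text
delta [ 17.5 -45.9  -4.7] turn [-0.002  0.004  0.008] w 0.1 pos [592.5 -42.1 130.7] F [-0.2  0.5  0.3] t 19.93
```

Emit:
servo_tool(turn=[[0,0,0],[0,0,0],[0,0,0],[0,0,0],[0,0,0]], dp=[[0.003,-0.009,-0.001],[0.004,-0.009,-0.001],[0.004,-0.009,-0.001],[0.004,-0.009,-0.001],[0.003,-0.009,0]], fingers=[0,0,0,0,0])

```text
clock: 20.55
position: [609.8, -87.1, 124.6]
ee_rot: [0.831, -0.556, -0.002, -0.003]
contact_force: [-0.8, 9.1, -5.5]
gripper_width: 0.1
```

```bash
python3 tr.py 610 -88 126 -67; python3 - <<'E'
from h import *
d=get_image("wrist");s=read_state();save(d,"w7",(200,60,200,180),3)
E
```

```text
delta [ 0.2 -0.9  1.4] turn [-0.007 -0.     0.009] w 0.1 pos [609.8 -87.1 124.6] F [-0.8  9.1 -5.5] t 20.55
```

View pics/w7.png

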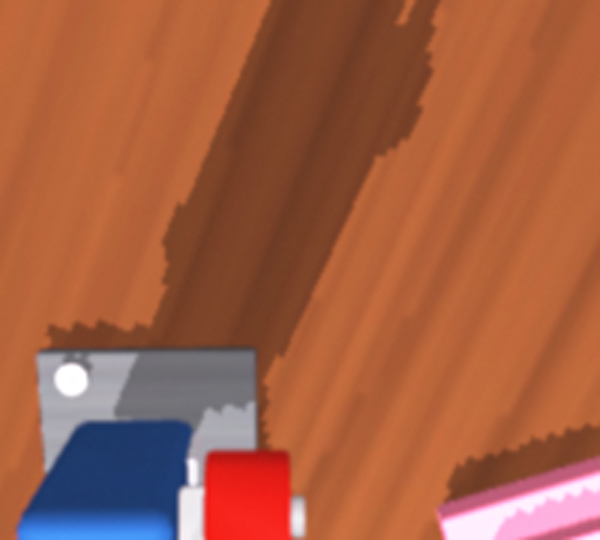

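Emit:
servo_tool(turn=[[0,0,0],[0,0,0],[0,0,0],[0,0,0],[0,0,0]], dp=[[0,0,0],[0,0,0],[0,0,0],[0,0,0],[0,0,0]], fingers=[0,0,0,0,0])

```text
clock: 21.22
position: [610.0, -87.6, 124.0]
ee_rot: [0.831, -0.556, -0.003, -0.003]
contact_force: [-1.8, 5.1, 2.3]
gripper_width: 0.4
```

```bash
python3 tr.py 610 -88 126 -67; python3 - <<'E'
from h import *
s=read_state();d=get_image("wrist")
hsv=cv2.cvtColor(d["img"],cv2.COLOR_RGB2HSV);H,S,V=[hsv[...,i].astype(int) for i in range(3)]
m=((H<4)|(H>174))&(S>190)&(V>80)
k,l,st,c=cv2.connectedComponentsWithStats(m.astype(np.uint8));print(st[1:][st[1:,4]>100])
x=np.array([np.cos(np.radians(-67)),np.sin(np.radians(-67)),0])
for t in(0,.2,.4,.5,.6,.7,.9):
    C=np.array([605,-75.7,85])+60*np.sin(t)*x+[0,0,60*np.cos(t)]
    a=np.linspace(0,6.3,80)[:,None];P=proj(d,C+10*(np.cos(a)*x+np.sin(a)*np.array([0,0,1])),s);print(t,"far row",P[:,1].min().round(1))
E
```

```text
delta [ 0.  -0.4  2. ] turn [-0.008 -0.002  0.009] w 0.4 pos [610.  -87.6 124. ] F [-1.8  5.1  2.3] t 21.23
[[ 268  210   29   46 1209]
 [  33  348   40   15  214]]
0 far row 289.6
0.2 far row 263.9
0.4 far row 236.0
0.5 far row 222.0
0.6 far row 208.4
0.7 far row 195.6
0.9 far row 172.8
```

The picture matches a lever angle of about 0.59 rad, held for over 0.6 s. Now I'll back off.

Emit:
servo_tool(turn=[[0,0,0],[0,0,0],[0,0,0],[0,0,0],[0,0,0]], dp=[[-0.003,0.009,0.001],[-0.004,0.01,0.001],[-0.004,0.01,0.001],[-0.004,0.01,0.0],[-0.004,0.01,0]], fingers=[0,0,0,0,0])

```text
clock: 21.9
position: [590.2, -37.2, 127.1]
ee_rot: [0.831, -0.556, -0.002, -0.002]
contact_force: [-0.6, 0.5, -0.1]
gripper_width: -0.4
```

Emit:
servo_tool(turn=[[0,0,0],[0,0,0],[0,0,0],[0,0,0],[0,0,0]], dp=[[-0.002,0.006,0.005],[0,0,0.04],[-0.02,0.01,0.05],[-0.03,0.01,0.05],[0,0,0.0]], fingers=[0,0,0,0,0])

```text
clock: 22.52
position: [536.8, -9.6, 277.8]
ee_rot: [0.831, -0.556, -0.0, -0.002]
contact_force: [1.3, 0.6, -0.0]
gripper_width: 0.3
```

Emit:
servo_tool(turn=[[0,0,0],[0,0,0],[0,0,0],[0,0,0],[0,0,0]], dp=[[0,0.02,0.02],[0,0,0],[0,0,0],[0,0,0],[0,0,0.0]], fingers=[0,0,0,0,0])

```text
clock: 23.15
position: [535.5, 9.9, 296.0]
ee_rot: [0.831, -0.556, -0.002, -0.001]
contact_force: [-0.5, 0.2, 0.2]
gripper_width: 0.0
```

```bash
python3 tr.py 590 -20 250 -67; python3 - <<'E'
from h import *
s=read_state();d=get_image("wrist");t=get_image("top");sc=get_image("scene")
def red(d):
    hsv=cv2.cvtColor(d["img"],cv2.COLOR_RGB2HSV);H,S,V=[hsv[...,i].astype(int) for i in range(3)]
    return cv2.connectedComponentsWithStats((((H<4)|(H>174))&(S>190)&(V>80)).astype(np.uint8))
k,l,st,c=red(d)
for i in range(1,k):
    if st[i,4]>60:print(st[i],atz(d,*c[i],147,s).round(1))
save(t,"t8",s=1.4)
o=np.hstack([cv2.resize(sc["img"][100:310,150:430,::-1],None,fx=2.8,fy=2.8)]);cv2.imwrite("pics/s8.png",o)
E
```

```text
delta [ 54.5 -29.9 -46. ] turn [-0.004 -0.002  0.011] w 0.0 pos [535.5   9.9 296. ] F [-0.5  0.2  0.2] t 23.15
[237  52  16  26 358] [605.4 -75.6 147. ]
[191 209  18  43 499] [594.3  78.5 147. ]
[237 217  18  43 440] [550.6  69.5 147. ]
```

View pics/s8.png

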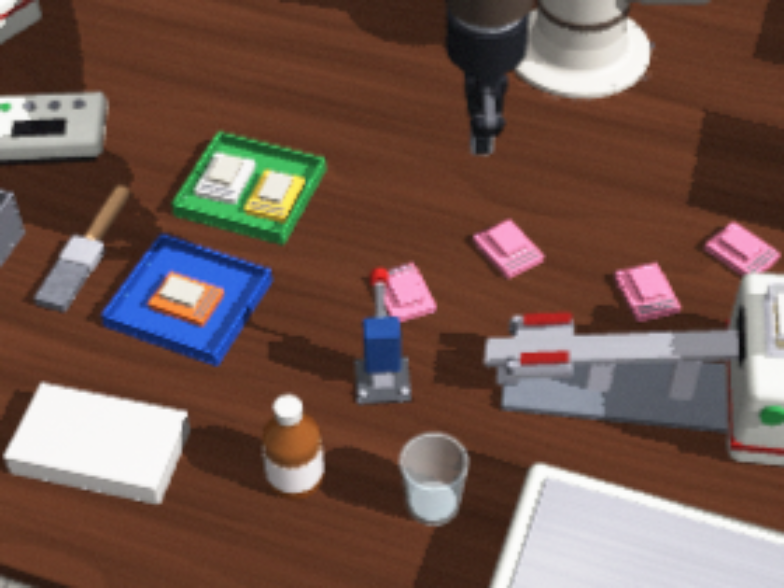

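The picture shows the cassette flat in the blue tray at (185,298), the lever upright again with its roller at (380,275), everything else in place and the arm clear. I'm handing in.

```bash
python3 -c "
from bench import job_done;print(job_done())"
```

```text
the job is handed in; nothing more can be done
None
```

The job is done and handed in at about 23 s on the robot's clock; no verdict was reported.

- **Cassette:** I pushed it up the chute with shut fingertips to about s = +31 mm and gripped it by its long edges. I set it down in the blue tray with a drop of a few millimetres. The wrist picture showed it flat, wax up, near the tray's middle at about (600, -322) mm, and the last scene picture still showed it there.
- **Switch lever:** I pushed the roller over to about 0.59 rad, estimated from the picture, and held it there a little over 0.6 s at roughly 5 N. After I backed off, the roller was measured at (605.4, -75.6) mm, against (605.0, -75.5) mm before the push, so it is upright again.
- **Last checks:** In the last picture nothing else had visibly moved, and the arm stood clear with contact forces within sensor noise. No check failed. The one oddity was a brief push force of about 9 N at the end of the stroke, which settled to about 5 N.

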